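Show the watch movement to the inspection camera

ROBOT

A 6-joint arm with a two-finger parallel gripper is mounted at the origin on a cart in front of the work surface, level with it; the furniture and walls round the work are solid. World frame = base frame: x ahead of the robot, y to its left, z up, the work surface at z = 0. Lengths are in m, angles in rad, forces in N, time in s.
With the tool pointing down it reaches from about 0.375 to 0.925 m from the base axis. Payload 5.7 kg.
Tool frame: the origin (TCP) lies between the finger pads; the fingertips stand bot.tip_reach ahead of it and the grasp point (between the pads) lies 11 mm behind it (bot.tip_reach is the distance from the TCP to the fingertips, in m); z points along the fingers, y is the direction in which the jaws open and shut (so a half turn about z gives the same grasp; the last joint's range is limited). The gripper opens to 88 mm and grips with 3 to 60 N. Pads are 20 mm wide; open, the fingers measure 115 mm over their backs; the gripper's body (75 mm by 178 mm) begins 61 mm behind the grasp point.
Start: joints at [1.005, 0.359, 1.51, -0, 1.272, -0.115], TCP at [0.261, 0.54, 0.201] pointing down, gripper open.
Joint ranges: [-2.97, 2.97], [-1.01, 2.36], [0.21, 2.38], [-0.96, 4.11], [0.2, 2.71], [-2.98, 2.98]. Speed limits (rad/s): [2.39, 2.39, 3.14, 3.14, 3.14, 3.14].

INTERFACE

Orientations are given as a 3x3 rotation matrix whose columns are the frame's x, y, z axes.
In Python, from plant import bot gives the robot as it stands.
- The arm moves only by the shell command python3 -m handwheel 'ROWS' [FORCE]. ROWS is a JSON object of lists of equal length, an entry for each row: "travel": the shift along the world's x, y, z in mm, a list of three; "delta_rot": the turn, a rotation vector about the world's x, y, z in degrees, a list of three; "grip": the finger opening in mm, from 0 to 87.8. A call has 1 to 8 rows; each row shifts and turns the pose as measured when the row begins; what a row does not reach is not made up. A row lasts 1/8 s, in which the tool goes at most 62.5 mm and 10.7 degrees, less where a joint would pass 70% of its speed; a pose out of reach is approached as far as the arm can. A call with a gripper value outside its range is refused whole. The fingers move at their own pace and stop on an object; FORCE is the grip in N (left out, the last holds). Time passes only in rows, so rows that do not move let the fingers close. It gives the time, the measured TCP pose, the force and the opening at its end, in the units of the state.
- bot.get_state(): the state, without advancing time (a new reading comes with each control period).
- bot.read_camera(name): name is "scene" or "side" or "wrist"; returns a dict with "pixels" (480x640x3 uint8, red, green, blue), "intrinsics" (3x3 intrinsics, pixels), "view" (4x4, takes a point from world to camera coordinates). Camera axes: x right, y down, z forward; pixel columns grow to the right and rows downward; lengths in m; the calibration is good to about 2 mm. The wrist camera is an equidistant fisheye: a pixel r from the principal point sees the ray r / f radians off the axis. A picture is of the moment at which its call begins. There is no depth.
- bot.finish_job(): hands the job in, once; it reports no verdict.
The state is a dict: "t": time; "joint_positions": joint angles; "qvel": joint speeds; "joint_torque": joint torques, N m; "tcp_pos": TCP position; "orientation": TCP orientation; "wrist_force": force on the tool from outside, world axes, zero at the start; "wrist_torque": the same for the moment, N m; "gripper_width": finger opening in m.
Only numpy, scipy, OpenCV 4.12 (cv2) and the standard library are available. Lean on these libraries where they do the work, as an engineer would, in place of code of your own. Each camera call takes 0.05 s, during which the arm holds its last target. There are 200 camera calls.

TASK

Lift the clear dust cover off the watch movement and stand it upright on the free red top, clear of the round holder. Then pick up the movement and hold it up to the small inspection camera: centred in front of the lens with its middle 60 mm from the glass, its underside facing the lens squarely. Finish still holding it there, motionless in the air; do not touch the camera, and leave the loupe, the oil cup and the tweezers where they are.

Things in the scene. Friction and masses are not known exactly. Their poses are not given: they have to be found in the camera images.
- work_holder: Fixed movement holder on the red top to the right: dark foot disc 80 mm diameter, 10 mm high, with a pedestal 26 mm diameter up to 38 mm above the red top (collar 34 mm diameter, 3 mm high, at its root). Origin: centre of its underside, on the red top (about z = -0.006; the grey bench is z = 0). The red top is free from about x = 0.35 to 0.70 m and 0.13 to 0.37 m to the right. z up.
- movement: Watch movement in its grey ring holder, 34 mm diameter, 9 mm high at the ring (12 mm in the middle), about 45 g. It rests level on the holder's pedestal, its ring overhanging the pedestal by 4 mm all round, so it can be gripped across the ring from above with the fingertips passing beside the pedestal. Origin: centre of its underside; z is its axis, out of its upper face (the underside looks to -z).
- movement_centre (a point): Middle of the movement: on its axis, 4.5 mm above its underside.
- dust_cover: Loose clear plastic dust cover, an upside-down cup 55 mm outside diameter (59 mm at the black rim band) and 46 mm high, wall 3 mm, inside 42 mm high, with a black knob on top; about 60 g. At first it stands over the movement on the holder's foot disc. Origin: centre of its rim plane (lower edge); z up through the knob. Total height with knob 75 mm.
- cover_knob (a point): Grip point on the cover's knob: on its axis, 69 mm above the rim plane. The knob is round, 16 mm diameter, and stands from 46 to 75 mm above the rim plane.
- inspection_camera: Fixed inspection camera stand on the grey bench top to the left, beyond the upright wooden partition (about 0.3 m tall) between bench and red top: round black foot, 76 mm diameter, 12 mm high, with an aluminium yoke carrying the tilted grey camera. Origin: centre of its underside, on the bench top.
- camera_head: The camera in its yoke, fixed, 42 mm diameter, a white ring light 35 mm diameter round the lens. Origin: middle of the lens glass, 90 mm above the underside of the stand's foot. z is the optical axis, out of the lens: it always looks up and slantwise towards the robot's side, 22.5 degrees (0.393 rad) off vertical. x is square to z in the same upright plane, pointing away from the viewing side; y is level.
- focus_point (a point): The point in the air on the optical axis, 60 mm out from the lens glass, where the middle of the movement must be held; about 145 mm above the underside of the stand's foot.
- loupe: Bystander: black eye loupe, 35 mm diameter, 31 mm high, standing on the grey bench top. Origin: centre of its underside.
- oil_cup: Bystander: white oil cup, 28 mm diameter, 58 mm high with its oiler stick, standing on the red top near its front edge. Origin: centre of its underside.
- tweezers_1: Bystander: grey steel tweezers, 141 mm long along its x, 10 mm wide, 10 mm high, lying flat on the red top behind the holder. Origin: centre of its underside.
Things that resemble listed ones, but are neither listed nor needed, are in the scene too. Leave any blue or green look-alike of the inspection_camera alone. What is shaped like the dust_cover but pink or purple is not meant.

How it is judged:
By the outcome, as a careful person would: the job done as asked, in the order asked, and still so for the second after the job is handed in, while the arm keeps its last pose, push and grip.
It also fails if it takes over 54 s, if anything falls off the work surface, if the arm or the gripper's body presses on something with over 40 N, if the wrist force passes 120 N, or if a joint passes its speed limit or range.

## Working session

There is one attempt and no reset: what is moved stays moved. The work goes in short steps, Python scripts to look and compute and a shell command to move; the robot and the scene stay as the last step left them, time stands still between calls to the robot, and variables do not carry over. Pictures are saved under pics/ and viewed, on a budget of 15 in all, crops included, one or two more only if the job needs it, and the job is handed in when it is done.

```bash
ls; mkdir -p pics; cat > h.py <<'E'
import numpy as np, cv2
from plant import bot
def snap(n):
    c=bot.read_camera(n); return c
def save(c,f,box=None,s=1):
    im=cv2.cvtColor(np.asarray(c["pixels"]),cv2.COLOR_RGB2BGR)
    if box: im=im[box[1]:box[3],box[0]:box[2]]
    cv2.imwrite("pics/"+f,cv2.resize(im,None,fx=s,fy=s,interpolation=cv2.INTER_CUBIC))
def ray(c,u,v,fish=False):
    K=np.array(c["intrinsics"]);V=np.array(c["view"])
    a=np.array([(u-K[0,2])/K[0,0],(v-K[1,2])/K[1,1]])
    if fish:
        r=np.hypot(*a); d=np.array([*(a/max(r,1e-9)*np.sin(r)),np.cos(r)])
    else: d=np.array([*a,1.])
    R=V[:3,:3]; return -R.T@V[:3,3], R.T@d/np.linalg.norm(d)
def onplane(c,u,v,z,fish=False):
    o,d=ray(c,u,v,fish); return o+d*(z-o[2])/d[2]
def tri(rs):
    A=0;b=0
    for o,d in rs:
        P=np.eye(3)-np.outer(d,d);A=A+P;b=b+P@o
    x=np.linalg.solve(A,b); return x,[np.linalg.norm((np.eye(3)-np.outer(d,d))@(x-o)) for o,d in rs]
def proj(c,p,fish=False):
    K=np.array(c["intrinsics"]);V=np.array(c["view"]);q=V[:3,:3]@p+V[:3,3]
    if fish:
        n=np.hypot(q[0],q[1]);t=np.arctan2(n,q[2]);a=q[:2]/n*t
    else:a=q[:2]/q[2]
    return a*[K[0,0],K[1,1]]+K[:2,2]
E
python3 - <<'E'
from h import *
a=snap("scene");b=snap("side")
np.savez("s0.npz",**{k+n:np.array(v) for n,c in(("a",a),("b",b)) for k,v in c.items() if k in("pixels","intrinsics","view")})
save(a,"a.png");save(b,"b.png");print(bot.tip_reach, bot.get_state()["t"],bot.get_state()["orientation"])
for c in(a,b):print(ray(c,320,240))
E
```

```text
pics
0.008 0.1 [[-9.00107387e-01  4.35667088e-01 -9.37857826e-04]
 [ 4.35668048e-01  9.00106229e-01 -1.45903543e-03]
 [ 2.08517955e-04 -1.72188325e-03 -9.99998496e-01]]
(array([-0.14742684,  0.71790348,  0.56506127]), array([ 0.63338022, -0.64025881, -0.43462415]))
(array([ 0.07023286, -0.77863749,  0.80803968]), array([ 0.38918779,  0.70178729, -0.59668037]))
```

View pics/a.png

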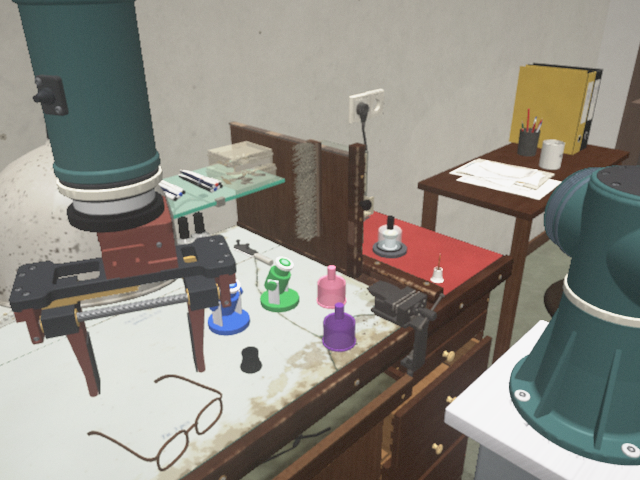

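View pics/b.png

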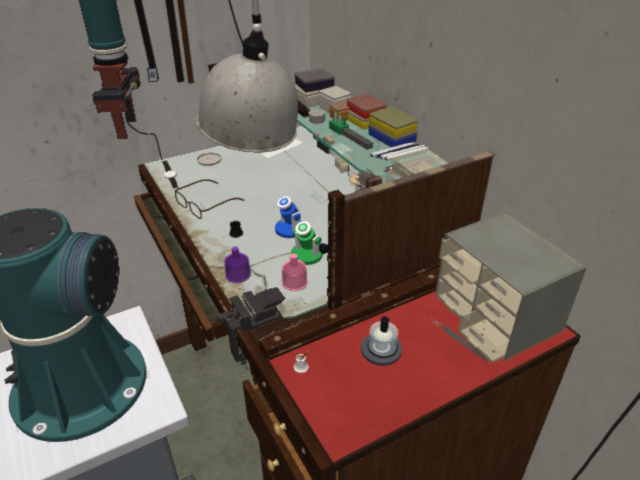

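Scene view: the clear cover with its black knob is at about (390,238), and in the side view at (383,340). The blue (229,315) and green (280,290) camera stands and the pink (331,288) and purple (339,328) covers are look-alikes. The real camera (black foot, grey head) is probably the dark thing at about (260,250) scene / (325,247) side. I'll confirm it with one crop.

```bash
python3 - <<'E'
from h import *
z=np.load("s0.npz");a={k:z[k+"a"] for k in("pixels","intrinsics","view")};b={k:z[k+"b"] for k in("pixels","intrinsics","view")}
def cr(c,x,y,w,h,s):return cv2.resize(c["pixels"][y:y+h,x:x+w,::-1],None,fx=s,fy=s,interpolation=cv2.INTER_CUBIC)
A=cr(a,215,220,100,75,4);B=cr(b,270,190,100,75,4);C=cr(a,355,205,100,75,4);D=cr(b,335,305,100,75,4)
cv2.imwrite("pics/c.png",np.vstack([np.hstack([A,B]),np.hstack([C,D])]))
# knob/others by hand
def T(n,pa,pb):
    x,e=tri([ray(a,*pa),ray(b,*pb)]);print(n,x.round(4),np.round(e,4))
T("knobtop",(390.5,217),(384,319));T("purple",(339,307),(236,249));T("pink",(331.5,268),(294,258));T("loupe",(251,349),(236,223))
T("oil",(437,279),(301,367));T("greenlens",(285,264),(304,229));T("partition front top",(356,147),(336,192))
print("plane: lamp etc; partition bottom",onplane(a,356,272,0),onplane(b,330,307,0))
for p in[(231,123),(356,150)]:print("part top scene",onplane(a,*p,.3))
for p in[(336,192),(492,154)]:print("part top side",onplane(b,*p,.3))
E
```

```text
knobtop [ 0.5301 -0.1939  0.0781] [0.0003 0.0003]
purple [0.3727 0.1499 0.0701] [0.0017 0.0017]
pink [0.4719 0.0609 0.0699] [0.0006 0.0006]
loupe [0.4288 0.2954 0.0329] [0.001 0.001]
oil [ 0.3731 -0.1562 -0.0046] [0.0002 0.0002]
greenlens [0.5307 0.127  0.0836] [0.0008 0.0008]
partition front top [ 0.5103 -0.0439  0.2776] [0.0025 0.0025]
plane: lamp etc; partition bottom [ 0.51038712 -0.05542765  0.        ] [ 4.99868279e-01 -4.59934801e-02  1.11022302e-16]
part top scene [0.75241683 0.06227343 0.3       ]
part top scene [0.4415375  0.03354723 0.3       ]
part top side [ 0.49471896 -0.07189531  0.3       ]
part top side [ 0.83078965 -0.10093623  0.3       ]
```

View pics/c.png

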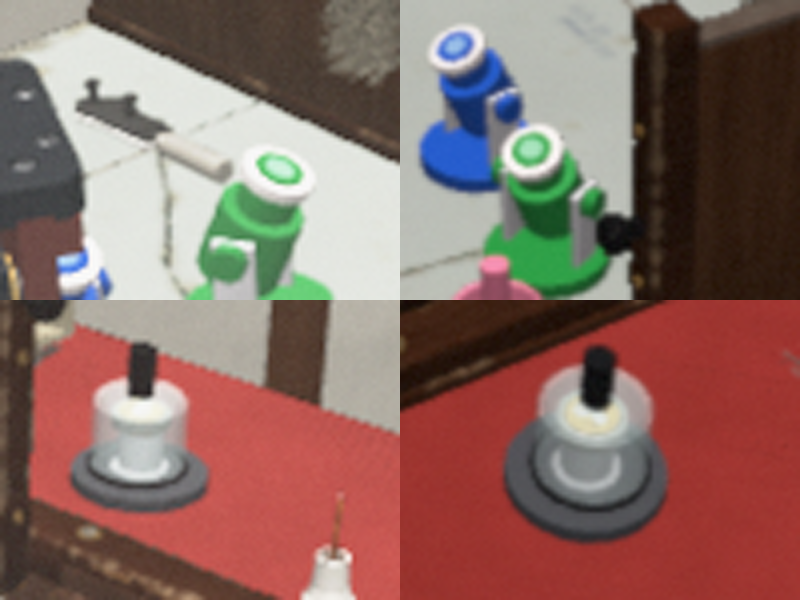

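Correction: the dark thing at scene (255,250) is a hand tool, and only a black knob shows at side (322,248). The grey camera is hidden by the gripper and the partition. The cover is clear, black-knobbed and stands on the dark foot disc, so it is the only fit (pink and purple are excluded). I'll move towards it and look again from there.

```bash
python3 -m handwheel '{"travel":[[10,-25,50],[10,-25,50],[10,-25,50],[10,-30,40],[15,-55,0],[15,-55,0],[15,-55,0],[15,-55,0]],"delta_rot":[[0,0,-8],[0,0,-8],[0,0,-8],[0,0,-8],[0,0,-8],[0,0,-8],[0,0,-8],[0,0,-8]],"grip":[60,60,60,60,60,60,60,60]}' 10
python3 - <<'E'
from h import *
a=snap("scene");w=snap("wrist")
np.savez("s1.npz",**{k+n:np.array(v) for n,c in(("a",a),("w",w)) for k,v in c.items() if k in("pixels","intrinsics","view")})
cv2.imwrite("pics/d.png",np.hstack([a["pixels"][130:370,:400,::-1],cv2.resize(w["pixels"][:,:,::-1],(400,300))[:240]*0+cv2.resize(w["pixels"][:,:,::-1],(400,240))]))
E
```

```text
t: 1.1
tcp_pos: [0.3605, 0.2057, 0.3917]
orientation: [[0.026, 1.0, -0.007], [1.0, -0.026, 0.002], [0.002, -0.007, -1.0]]
wrist_force: [0.8, -0.1, 0.7]
gripper_width: 0.0601
```

View pics/d.png

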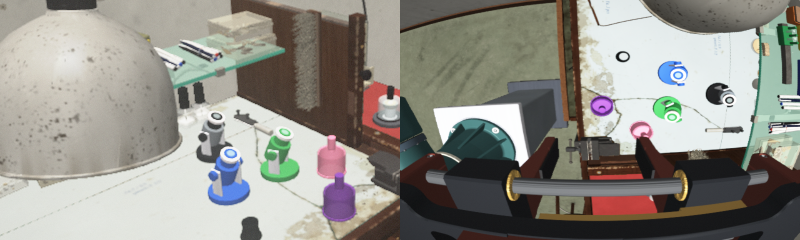

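Both views now show the grey camera with its black foot: scene about (212,265), wrist (full frame) about (523,185). The blue and green ones are the look-alikes. The lamp dome and the glass shelf are nearby. I'll enlarge it.

```bash
python3 - <<'E'
from h import *
z=np.load("s1.npz")
cv2.imwrite("pics/e.png",np.hstack([cv2.resize(z["pixelsa"][230:305,165:265,::-1],(400,300),interpolation=2),cv2.resize(z["pixelsw"][150:225,470:570,::-1],(400,300),interpolation=2)]))
E
```

```text
(no output)
```

View pics/e.png

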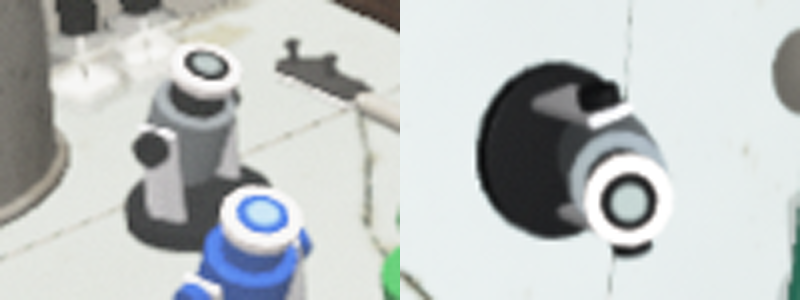

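```bash
python3 - <<'E'
from h import *
z=np.load("s0.npz");b={k:z[k+"b"] for k in("pixels","intrinsics","view")}
z=np.load("s1.npz");a={k:z[k+"a"] for k in("pixels","intrinsics","view")};w={k:z[k+"w"] for k in("pixels","intrinsics","view")}
def T(n,*r):
    x,e=tri(r);print(n,x.round(4),np.round(e,4));return x
L=T("lens",ray(a,216.75,246),ray(w,527,200.25,True))
F=onplane(w,507.5,187.5,.011,True);F2=onplane(a,165+199/4,230+207/4,.01);print("foot",F,F2)
f=(F+0)[:2];d=L[:2]-f;print("az",np.degrees(np.arctan2(d[1],d[0])),np.hypot(*d), "yoke axis test:")
# knob pair
T("knob near",ray(a,165+152/4,230+150/4),ray(w,470+160*0/4+ (630-400)/4,150+245/4,True))
T("pos check knobtop",ray(w,*proj(w,np.array([.53,-.194,.078]),True),True),ray(a,390.5,217))
T("green lens",ray(a,285,267-2),ray(b,304,229))
T("lamp rim ctr",ray(a,75,280),ray(b,249,138))
for p in[(175,216),(285,181)]:print("shelf px",p,[onplane(a,*p,h).round(3) for h in(.05,.1,.15,.2)])
print("shelf corner wrist",[onplane(w,(757-400)*1.6,175*2,h,True).round(3) for h in(.05,.1,.15,.2)])
print(ray(w,320,240,True))
E
```

```text
lens [0.6759 0.1759 0.0883] [0.0004 0.0004]
foot [0.68226242 0.18136076 0.011     ] [0.67965018 0.18744132 0.01      ]
az -139.43919540191416 0.00836509371391779 yoke axis test:
knob near [0.747  0.1498 0.0008] [0.0172 0.0172]
pos check knobtop [ 0.5298 -0.1932  0.0787] [0.0001 0.0001]
green lens [0.5306 0.1277 0.0824] [0.0015 0.0015]
lamp rim ctr [0.5623 0.4824 0.1683] [0.0166 0.0166]
shelf px (175, 216) [array([0.95 , 0.105, 0.05 ]), array([0.843, 0.165, 0.1  ]), array([0.737, 0.224, 0.15 ]), array([0.63 , 0.284, 0.2  ])]
shelf px (285, 181) [array([ 0.942, -0.246,  0.05 ]), array([ 0.837, -0.152,  0.1  ]), array([ 0.731, -0.059,  0.15 ]), array([0.625, 0.035, 0.2  ])]
shelf corner wrist [array([ 0.878, -0.145,  0.05 ]), array([ 0.829, -0.105,  0.1  ]), array([ 0.781, -0.065,  0.15 ]), array([ 0.732, -0.025,  0.2  ])]
(array([0.36545247, 0.27809971, 0.57541425]), array([-0.00240804, -0.30010187, -0.95390412]))
```

```bash
python3 -m handwheel '{"travel":[[21,-50,-3],[21,-50,-3],[21,-50,-3],[21,-50,-3],[21,-50,-3],[21,-50,-3],[21,-50,-3],[23,-50,-3]],"delta_rot":[[0,0,0],[0,0,0],[0,0,0],[0,0,0],[0,0,0],[0,0,0],[0,0,0],[0,0,1.5]],"grip":[60,60,60,60,60,60,60,60]}' 10
python3 -m handwheel '{"travel":[[0,0,-60],[0,0,-60],[0,0,-60],[0,0,0]],"delta_rot":[[0,0,0],[0,0,0],[0,0,0],[0,0,0]],"grip":[60,60,60,60]}' 10
python3 - <<'E'
from h import *
w=snap("wrist")
np.savez("s2.npz",**{k+"w":np.array(w[k]) for k in("pixels","intrinsics","view")})
print(proj(w,np.array([.53,-.1935,.079]),True),bot.get_state()["tcp_pos"])
save(w,"f.png")
E
```

```text
t: 2.2
tcp_pos: [0.5353, -0.1994, 0.3654]
orientation: [[-0.016, 1.0, -0.006], [1.0, 0.016, 0.008], [0.008, -0.006, -1.0]]
wrist_force: [0.8, 0.3, -0.0]
gripper_width: 0.0601
t: 2.7
tcp_pos: [0.5391, -0.2, 0.1793]
orientation: [[-0.018, 1.0, -0.005], [1.0, 0.018, 0.008], [0.009, -0.005, -1.0]]
wrist_force: [-0.3, -0.2, -0.1]
gripper_width: 0.0605
[304.72232642 220.59085051] [ 0.54160399 -0.20124104  0.18237271]
```

View pics/f.png

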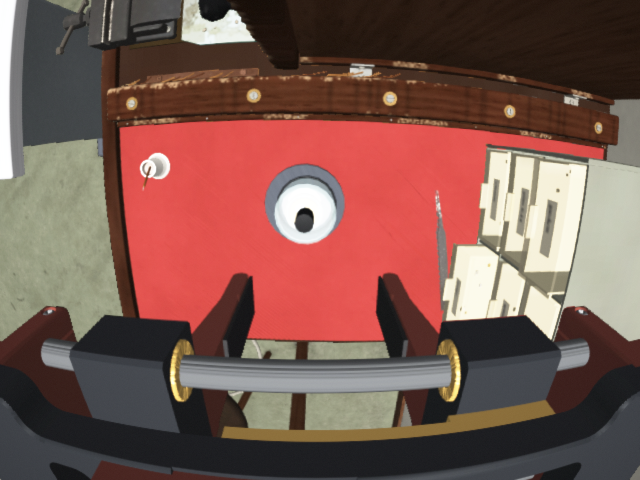

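The wrist view shows the black knob top at (304,221), exactly where the two-view fix (0.530, -0.1935, 0.079) projects. I'll centre over it and settle.

```bash
python3 -m handwheel '{"travel":[[-12,8,-50],[0,0,0]],"delta_rot":[[-0.46,-0.29,-1],[0,0,0]],"grip":[60,60]}' 10
python3 - <<'E'
from h import *
for i in range(2):
    s=bot.get_state();print(s["t"],s["tcp_pos"],np.round(s["orientation"],4).tolist());snap("wrist")
E
```

```text
t: 3.0
tcp_pos: [0.5346, -0.1943, 0.1374]
orientation: [[-0.002, 1.0, 0.014], [1.0, 0.002, -0.006], [-0.006, 0.014, -1.0]]
wrist_force: [0.1, 0.2, 1.2]
gripper_width: 0.0601
3.0 [ 0.53460186 -0.19427131  0.13742934] [[-0.002, 0.9999, 0.0142], [1.0, 0.0021, -0.0063], [-0.0064, 0.0142, -0.9999]]
3.05 [ 0.53872649 -0.19653414  0.14065222] [[-0.0019, 0.9998, 0.0218], [0.9999, 0.0021, -0.0102], [-0.0103, 0.0218, -0.9997]]
```

```bash
for i in 1 2; do python3 -m handwheel '{"travel":[[0,0,0]],"delta_rot":[[0,0,0]],"grip":[60]}' 10|sed -n 1,3p; done
python3 - <<'E'
from h import *
for i in range(3):
    s=bot.get_state();print(s["t"],s["tcp_pos"],np.round(s["orientation"],4)[:,2],np.round(s["qvel"],3));snap("wrist")
E
```

```text
t: 3.22
tcp_pos: [0.5429, -0.1988, 0.145]
orientation: [[-0.002, 1.0, 0.03], [1.0, 0.002, -0.014], [-0.014, 0.03, -0.999]]
t: 3.35
tcp_pos: [0.5449, -0.1999, 0.1474]
orientation: [[-0.002, 0.999, 0.033], [1.0, 0.003, -0.016], [-0.016, 0.033, -0.999]]
3.35 [ 0.54490194 -0.19986433  0.14738634] [ 0.0335 -0.0161 -0.9993] [-0.001 -0.013 -0.025 -0.001  0.013 -0.003]
3.4 [ 0.54498518 -0.19991278  0.14736175] [ 0.0337 -0.0163 -0.9993] [-0.001  0.009  0.016  0.002 -0.01   0.002]
3.45 [ 0.54433672 -0.19963613  0.14669167] [ 0.0325 -0.0157 -0.9993] [-0.001  0.01   0.023  0.    -0.003  0.002]
```

```bash
python3 -m handwheel '{"travel":[[-7,3,-8],[-5,2,-8],[-2,1,-5],[0,0,-2],[0,0,0],[0,0,0]],"delta_rot":[[0.4,0.9,0],[0.3,0.6,0],[0.2,0.4,0],[0,0,0],[0,0,0],[0,0,0]],"grip":[50,50,50,50,50,50]}' 10
python3 - <<'E'
from h import *
for i in range(2):
    s=bot.get_state();print(s["t"],s["tcp_pos"],np.round(s["orientation"],4)[:,2],np.round(s["qvel"],3));snap("wrist")
E
```

```text
t: 4.25
tcp_pos: [0.5276, -0.1925, 0.1204]
orientation: [[-0.002, 1.0, -0.007], [1.0, 0.002, 0.003], [0.003, -0.007, -1.0]]
wrist_force: [0.4, 0.5, 0.6]
gripper_width: 0.0498
4.25 [ 0.5276276  -0.19249856  0.12038696] [-0.0067  0.0031 -1.    ] [-0.002  0.002 -0.001  0.002 -0.001  0.001]
4.3 [ 0.52760713 -0.1924712   0.12042163] [-0.0067  0.003  -1.    ] [ 0.001 -0.002  0.001 -0.002 -0.    -0.001]
```

```bash
python3 -m handwheel '{"travel":[[1,-1,-12],[1,0,-15],[0,0,-13],[0,0,-9],[0,0,-5],[0,0,-2],[0,0,0],[0,0,0]],"delta_rot":[[-0.2,-0.4,0],[0,0,0],[0,0,0],[0,0,0],[0,0,0],[0,0,0],[0,0,0],[0,0,0]],"grip":[50,50,50,50,50,50,50,50]}' 15
```

```text
t: 5.35
tcp_pos: [0.5296, -0.1935, 0.0602]
orientation: [[-0.002, 1.0, 0.001], [1.0, 0.002, -0.001], [-0.001, 0.001, -1.0]]
wrist_force: [-0.3, -0.6, 0.4]
gripper_width: 0.0501
```

```bash
python3 -m handwheel '{"travel":[[0,0,2],[0,0,1],[0,0,0],[0,0,0],[0,0,0],[0,0,0],[0,0,0],[0,0,0]],"delta_rot":[[0,0,0],[0,0,0],[0,0,0],[0,0,0],[0,0,0],[0,0,0],[0,0,0],[0,0,0]],"grip":[30,10,10,10,10,10,10,10]}' 15
```

```text
t: 6.35
tcp_pos: [0.5302, -0.1937, 0.0643]
orientation: [[-0.002, 1.0, 0.002], [1.0, 0.002, -0.001], [-0.001, 0.002, -1.0]]
wrist_force: [0.2, 0.0, 0.1]
gripper_width: 0.0098
```

```bash
python3 - <<'E'
from h import *
w=snap("wrist");b=snap("side")
cv2.imwrite("pics/g.png",np.hstack([cv2.resize(w["pixels"][100:340,160:480,::-1],(400,300)),cv2.resize(b["pixels"][260:380,310:470,::-1],(400,300),interpolation=2)]))
E
```

```text
(no output)
```

View pics/g.png

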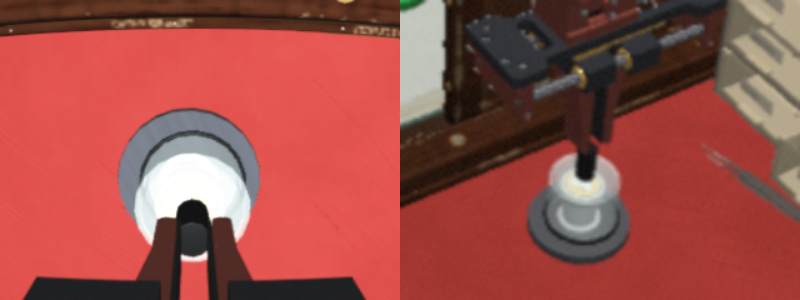

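The wrist crop shows the knob's top disc at (192,240), between the fingers. The reading just equals the 10 mm I commanded, so I'll command it tighter to see whether it stalls on the knob.

```bash
python3 -m handwheel '{"travel":[[0,0,0],[0,0,0],[0,0,0]],"delta_rot":[[0,0,0],[0,0,0],[0,0,0]],"grip":[4,4,4]}' 15
python3 - <<'E'
from h import *
w=snap("wrist")
for p in([.53,-.1935,.079],[.538,-.1935,.079],[.53,-.1935,.05]):print(proj(w,np.array(p),True))
E
```

```text
t: 6.82
tcp_pos: [0.5302, -0.1938, 0.0643]
orientation: [[-0.002, 1.0, 0.002], [1.0, 0.002, -0.001], [-0.001, 0.002, -1.0]]
wrist_force: [0.2, -0.2, -0.0]
gripper_width: 0.0038
[315.50984154 288.28286731]
[331.50874496 288.28149905]
[315.33912525 267.06232467]
```

```bash
python3 - <<'E'
from h import *
w=snap("wrist");b=snap("side");a=snap("scene")
c=lambda i,x,y,W,H:cv2.resize(i["pixels"][y:y+H,x:x+W,::-1],(400,300),interpolation=2)
cv2.imwrite("pics/i.png",np.vstack([np.hstack([c(w,235,210,160,120),c(b,340,275,80,60)]),np.hstack([c(a,350,190,80,60),c(w,0,0,640,480)])]))
E
```

```text
(no output)
```

View pics/i.png

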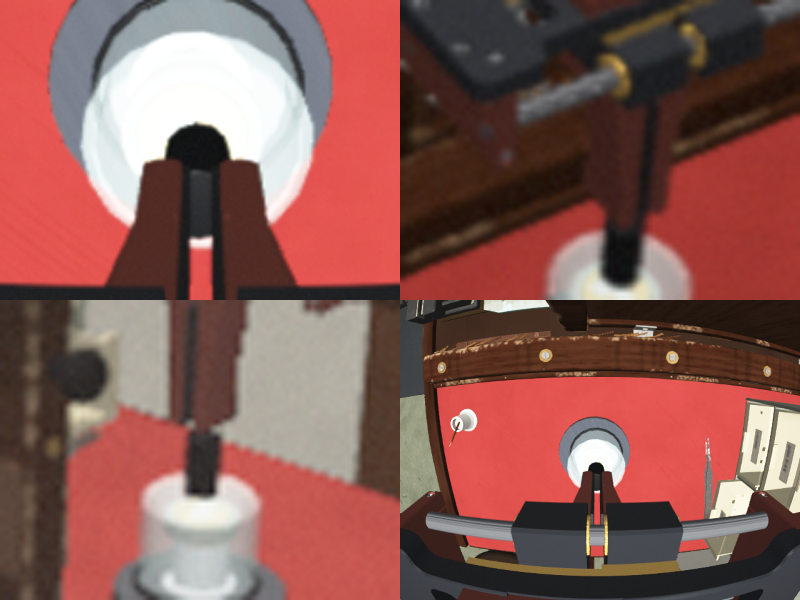

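```bash
python3 - <<'E'
from h import *
w=snap("wrist");b=snap("side");a=snap("scene")
print(bot.get_state()["tcp_pos"],bot.tip_reach,bot.get_state()["gripper_width"])
for n,pa,pb in(("left tip",(387,214),(386,320)),("right tip",(394,215.5),(391,317))):
    x,e=tri([ray(a,*pa),ray(b,*pb)]);print(n,x.round(4),np.round(e,4))
for z in(.055,.06,.065,.07,.075,.08,.085):print(z,proj(w,np.array([.525,-.1835,z]),True).round(1),proj(a,np.array([.53,-.1935,z])).round(1),proj(b,np.array([.53,-.1935,z])).round(1))
E
```

```text
[ 0.53020597 -0.19376108  0.06429778] 0.008 0.003912849803059828
left tip [ 0.5368 -0.1952  0.0792] [0.0052 0.0052]
right tip [ 0.534  -0.2042  0.0826] [0.0062 0.0062]
0.055 [306.4 253.5] [390.  226.5] [383.1 327.5]
0.06 [306.2 256.6] [390.1 224.5] [383.3 325.7]
0.065 [306.  259.8] [390.2 222.5] [383.4 323.8]
0.07 [305.8 263.2] [390.3 220.5] [383.6 321.9]
0.075 [305.6 266.8] [390.5 218.4] [383.8 320. ]
0.08 [305.3 270.5] [390.6 216.4] [384. 318.]
0.085 [305.1 274.4] [390.7 214.4] [384.1 316.1]
```

The fingertips are at about z = 0.083 in all three views, although TCP z = 0.064 should put them at 0.056. So the real tips sit about 27 mm further back than the stated tool frame, and they closed just above the knob. I'll take the offset as measured, open, go 26 mm lower and grip again.

```bash
python3 -m handwheel '{"travel":[[0,0,2],[0,0,1],[0,0,0],[0,0,0]],"delta_rot":[[0,0,0],[0,0,0],[0,0,0],[0,0,0]],"grip":[45,45,45,45]}' 15
python3 -m handwheel '{"travel":[[0,0,-4],[0,0,-7],[0,0,-7],[0,0,-6],[0,0,-3],[0,0,-1],[0,0,0],[0,0,0]],"delta_rot":[[0,0,0],[0,0,0],[0,0,0],[0,0,0],[0,0,0],[0,0,0],[0,0,0],[0,0,0]],"grip":[45,45,45,45,45,45,45,45]}' 15
```

```text
t: 7.68
tcp_pos: [0.5303, -0.1938, 0.0676]
orientation: [[-0.002, 1.0, 0.002], [1.0, 0.002, -0.001], [-0.001, 0.002, -1.0]]
wrist_force: [1.0, -0.5, 0.4]
gripper_width: 0.0403
t: 8.68
tcp_pos: [0.5299, -0.1936, 0.037]
orientation: [[-0.002, 1.0, 0.001], [1.0, 0.002, -0.001], [-0.001, 0.001, -1.0]]
wrist_force: [-0.9, -0.1, -0.3]
gripper_width: 0.0452
```

```bash
python3 -m handwheel '{"travel":[[0,0,0],[0,0,0],[0,0,0],[0,0,0],[0,0,0],[0,0,0]],"delta_rot":[[0,0,0],[0,0,0],[0,0,0],[0,0,0],[0,0,0],[0,0,0]],"grip":[25,8,8,8,8,8]}' 15
```

```text
t: 9.43
tcp_pos: [0.5301, -0.1937, 0.0374]
orientation: [[-0.002, 1.0, 0.002], [1.0, 0.002, -0.001], [-0.001, 0.002, -1.0]]
wrist_force: [-0.1, 0.6, 0.8]
gripper_width: 0.0145
```

```bash
python3 -m handwheel '{"travel":[[0,0,5],[0,0,12],[0,0,16],[0,0,16],[0,0,14],[0,0,9],[0,0,4],[0,0,1]],"delta_rot":[[0,0,0],[0,0,0],[0,0,0],[0,0,0],[0,0,0],[0,0,0],[0,0,0],[0,0,0]],"grip":[8,8,8,8,8,8,8,8]}' 15
python3 -m handwheel '{"travel":[[-4,-6,0],[-10,-15,0],[-14,-21,0],[-15,-23,0],[-13,-20,0],[-8,-12,0],[-4,-6,0],[-1,-2,0]],"delta_rot":[[0,0,0],[0,0,0],[0,0,0],[0,0,0],[0,0,0],[0,0,0],[0,0,0],[0,0,0]],"grip":[8,8,8,8,8,8,8,8]}' 15
python3 - <<'E'
from h import *
a=snap("scene");b=snap("side")
c=lambda i,x,y,W,H:cv2.resize(i["pixels"][y:y+H,x:x+W,::-1],(400,300),interpolation=2)
cv2.imwrite("pics/j.png",np.hstack([c(a,340,180,160,120),c(b,310,270,160,120)]))
E
```

```text
t: 10.42
tcp_pos: [0.5306, -0.1939, 0.1214]
orientation: [[-0.002, 1.0, 0.004], [1.0, 0.002, -0.002], [-0.002, 0.004, -1.0]]
wrist_force: [-0.1, 0.9, -0.0]
gripper_width: 0.0145
t: 11.42
tcp_pos: [0.4539, -0.305, 0.1183]
orientation: [[-0.001, 1.0, -0.002], [1.0, 0.001, 0.0], [0.0, -0.002, -1.0]]
wrist_force: [0.3, 0.6, -1.2]
gripper_width: 0.0147
```

View pics/j.png

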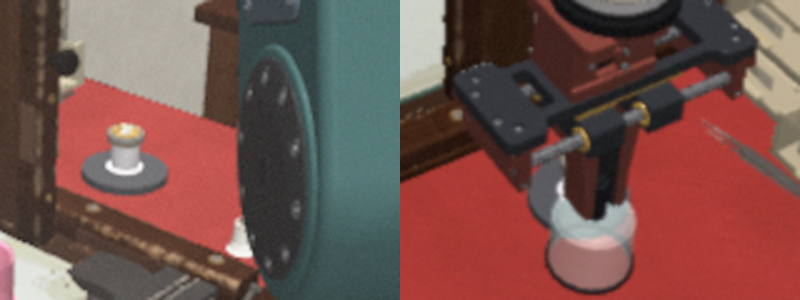

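The cover is off and upright (side crop, about (590,240)), and the movement stayed on the pedestal (scene crop (127,135)). I'll lower the cover.

```bash
python3 -m handwheel '{"travel":[[0,0,-8],[0,0,-16],[0,0,-18],[0,0,-17],[0,0,-12],[0,0,-7],[0,0,-3],[0,0,-1]],"delta_rot":[[0,0,0],[0,0,0],[0,0,0],[0,0,0],[0,0,0],[0,0,0],[0,0,0],[0,0,0]],"grip":[8,8,8,8,8,8,8,8]}' 15
python3 -m handwheel '{"travel":[[0,0,-1],[0,0,-1],[0,0,-1]],"delta_rot":[[0,0,0],[0,0,0],[0,0,0]],"grip":[8,8,8]}' 15
```

```text
t: 12.52
tcp_pos: [0.4549, -0.3014, 0.0296]
orientation: [[-0.006, 1.0, -0.003], [1.0, 0.006, 0.002], [0.002, -0.003, -1.0]]
wrist_force: [0.6, 0.3, -0.8]
gripper_width: 0.0147
t: 12.9
tcp_pos: [0.4557, -0.3021, 0.0275]
orientation: [[-0.005, 1.0, -0.001], [1.0, 0.005, 0.0], [0.0, -0.001, -1.0]]
wrist_force: [0.4, -0.1, -1.4]
gripper_width: 0.0144
```

```bash
python3 -m handwheel '{"travel":[[0,0,-1],[0,0,-1],[0,0,0]],"delta_rot":[[0,0,0],[0,0,0],[0,0,0]],"grip":[8,8,8]}' 15; python3 -m handwheel '{"travel":[[0,0,-1],[0,0,-1],[0,0,0]],"delta_rot":[[0,0,0],[0,0,0],[0,0,0]],"grip":[8,8,8]}' 15
```

```text
t: 13.28
tcp_pos: [0.4555, -0.3024, 0.0271]
orientation: [[-0.006, 1.0, -0.001], [1.0, 0.006, -0.0], [-0.0, -0.001, -1.0]]
wrist_force: [0.0, -0.2, -1.3]
gripper_width: 0.0148
t: 13.65
tcp_pos: [0.4555, -0.3026, 0.027]
orientation: [[-0.006, 1.0, -0.0], [1.0, 0.006, -0.001], [-0.001, -0.0, -1.0]]
wrist_force: [-0.1, 0.3, -0.6]
gripper_width: 0.015
```

z stopped at 0.027, exactly 10 mm under the pickup height, so it is resting on the red top. Release and rise.

```bash
python3 -m handwheel '{"travel":[[0,0,0],[0,0,0],[0,0,0],[0,0,0]],"delta_rot":[[0,0,0],[0,0,0],[0,0,0],[0,0,0]],"grip":[25,50,50,50]}' 15
python3 -m handwheel '{"travel":[[0,0,5],[0,0,15],[0,0,22],[0,0,20],[14,22,18],[22,34,12],[22,34,4],[10,14,0]],"delta_rot":[[0,0,0],[0,0,0],[0,0,0],[0,0,0],[0,0,0],[0,0,0],[0,0,0],[0,0,0]],"grip":[60,60,60,60,60,60,60,60]}' 15
python3 -m handwheel '{"travel":[[2,2,0],[0,0,0],[0,0,0]],"delta_rot":[[0,0,0],[0,0,0],[0,0,0]],"grip":[60,60,60]}' 15
python3 - <<'E'
from h import *
w=snap("wrist");a=snap("scene");b=snap("side");print(bot.get_state()["tcp_pos"])
np.savez("s3.npz",**{k+n:np.array(c[k]) for n,c in(("a",a),("w",w),("b",b)) for k in("pixels","intrinsics","view")})
c=lambda i,x,y,W,H:cv2.resize(i["pixels"][y:y+H,x:x+W,::-1],(400,300),interpolation=2)
cv2.imwrite("pics/k.png",np.vstack([np.hstack([c(a,370,210,60,45),c(b,350,300,60,45)]),np.hstack([c(w,220,150,160,120),c(b,280,260,200,150)])]))
E
```

```text
t: 14.15
tcp_pos: [0.4556, -0.3026, 0.0264]
orientation: [[-0.006, 1.0, -0.0], [1.0, 0.006, -0.001], [-0.001, -0.0, -1.0]]
wrist_force: [-0.0, 0.8, 1.1]
gripper_width: 0.0491
t: 15.15
tcp_pos: [0.5263, -0.1982, 0.1331]
orientation: [[-0.002, 1.0, 0.006], [1.0, 0.002, -0.005], [-0.005, 0.006, -1.0]]
wrist_force: [-0.1, 0.5, -0.1]
gripper_width: 0.0598
t: 15.52
tcp_pos: [0.5277, -0.197, 0.1335]
orientation: [[-0.004, 1.0, 0.005], [1.0, 0.004, -0.006], [-0.006, 0.005, -1.0]]
wrist_force: [0.9, 0.4, -0.1]
gripper_width: 0.0602
[ 0.52779669 -0.19688553  0.1334909 ]
```

View pics/k.png

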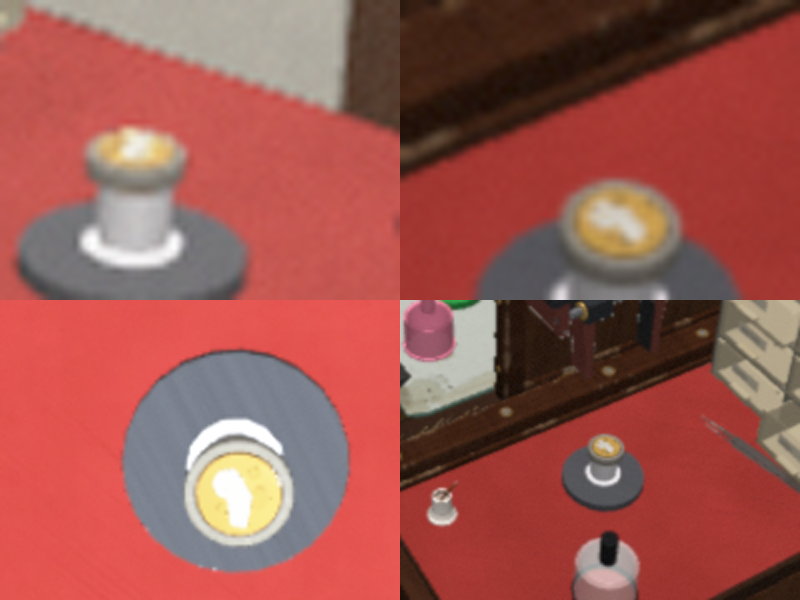

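```bash
python3 - <<'E'
from h import *
z=np.load("s3.npz");a,b,w=[{k:z[k+n] for k in("pixels","intrinsics","view")} for n in "abw"]
A=ray(a,390.4,232.6);B=ray(b,383,333.3);W=ray(w,315.6,226.8,True)
for r in([A,B],[A,W],[B,W],[A,B,W]):
    x,e=tri(r);print(x.round(4),np.round(e,4))
for q in(.12,.13,.14,.15,.16):print(q,proj(b,np.array([.5278,-.197,q])).round(1))
E
```

```text
[ 0.5296 -0.1948  0.04  ] [0.0007 0.0007]
[ 0.5284 -0.1947  0.0399] [0.0004 0.0004]
[ 0.5288 -0.195   0.0414] [0.0008 0.0008]
[ 0.529  -0.1948  0.0403] [0.0006 0.0011 0.0008]
0.12 [385.5 303.8]
0.13 [385.9 299.7]
0.14 [386.3 295.6]
0.15 [386.6 291.5]
0.16 [387.  287.2]
```

The movement's top centre is at (0.529, -0.195, 0.040), which agrees over three views, so the underside is at about 0.032 and matches the text. The cover stands upright on the red top, clear of the holder. Descending to grip the ring.

```bash
python3 -m handwheel '{"travel":[[1,1,-8],[0,1,-16],[0,0,-20],[0,0,-20],[0,0,-17],[0,0,-10],[0,0,-5],[0,0,-2]],"delta_rot":[[0.3,0.3,0],[0,0,0],[0,0,0],[0,0,0],[0,0,0],[0,0,0],[0,0,0],[0,0,0]],"grip":[60,60,60,60,60,60,60,60]}' 15; python3 -m handwheel '{"travel":[[0,0,0],[0,0,0]],"delta_rot":[[0,0,0],[0,0,0]],"grip":[60,60]}' 15
```

```text
t: 16.68
tcp_pos: [0.5263, -0.1943, 0.0266]
orientation: [[-0.002, 1.0, -0.005], [1.0, 0.002, 0.002], [0.002, -0.005, -1.0]]
wrist_force: [-0.1, -0.7, -0.0]
gripper_width: 0.0597
t: 16.92
tcp_pos: [0.5269, -0.1946, 0.0272]
orientation: [[-0.002, 1.0, -0.004], [1.0, 0.002, 0.002], [0.002, -0.004, -1.0]]
wrist_force: [-0.3, -0.6, 0.0]
gripper_width: 0.06
```

```bash
python3 -m handwheel '{"travel":[[1,0,-5],[1,0,-6],[0,0,-5],[0,0,-2],[0,0,0],[0,0,0]],"delta_rot":[[-0.1,-0.25,0],[0,0,0],[0,0,0],[0,0,0],[0,0,0],[0,0,0]],"grip":[60,60,60,60,60,60]}' 15
```

```text
t: 17.68
tcp_pos: [0.5295, -0.1948, 0.0085]
orientation: [[-0.002, 1.0, 0.002], [1.0, 0.002, -0.001], [-0.001, 0.002, -1.0]]
wrist_force: [-0.8, -0.1, 0.5]
gripper_width: 0.0603
```

```bash
python3 -m handwheel '{"travel":[[0,0,0],[0,0,0],[0,0,0],[0,0,0],[0,0,0]],"delta_rot":[[0,0,0],[0,0,0],[0,0,0],[0,0,0],[0,0,0]],"grip":[40,28,28,28,28]}' 20
```

```text
t: 18.3
tcp_pos: [0.5296, -0.1949, 0.0089]
orientation: [[-0.002, 1.0, 0.002], [1.0, 0.002, -0.001], [-0.001, 0.002, -1.0]]
wrist_force: [0.7, -1.3, -0.1]
gripper_width: 0.0328
```

The ring is gripped: it stopped at 32.8 mm, about 1.3 mm under nominal, as it did with the knob. Lifting high enough to clear the partition.

```bash
python3 -m handwheel '{"travel":[[0,0,5],[0,0,18],[0,0,36],[0,0,48],[0,0,55],[0,0,55],[0,0,50],[0,0,40]],"delta_rot":[[0,0,0],[0,0,0],[0,0,0],[0,0,0],[0,0,0],[0,0,0],[0,0,0],[0,0,0]],"grip":[28,28,28,28,28,28,28,28]}' 20
python3 -m handwheel '{"travel":[[0,4,28],[3,12,15],[7,26,5],[10,40,0],[12,45,0],[12,48,0],[12,48,0],[12,45,0]],"delta_rot":[[0,0,0],[0,0,0],[0,0,0],[1.0,-1.7,0],[1.5,-2.6,0],[1.5,-2.6,0],[1.5,-2.6,0],[1.5,-2.6,0]],"grip":[28,28,28,28,28,28,28,28]}' 20
python3 - <<'E'
from h import *
z=np.load("s1.npz");a={k:z[k+"a"] for k in("pixels","intrinsics","view")};w={k:z[k+"w"] for k in("pixels","intrinsics","view")}
kp,e=tri([ray(a,203,267.5),ray(w,520,173.25,True)]);print("K+",kp.round(4),e)
km,e=tri([ray(a,224,254.25),ray(w,528,212,True)]);print("K-",km.round(4),e)
L,_=tri([ray(a,216.75,246),ray(w,527,200.25,True)]);d=kp-km;print("L",L,"mid",(kp+km)/2,"az",np.degrees(np.arctan2(d[1],d[0]))+90)
E
```

```text
t: 19.3
tcp_pos: [0.5245, -0.1923, 0.3238]
orientation: [[-0.002, 1.0, -0.004], [1.0, 0.002, 0.002], [0.002, -0.004, -1.0]]
wrist_force: [-0.3, 0.1, -0.5]
gripper_width: 0.033
t: 20.3
tcp_pos: [0.5925, 0.0854, 0.374]
orientation: [[-0.012, 0.978, 0.21], [0.992, -0.016, 0.127], [0.128, 0.209, -0.969]]
wrist_force: [0.4, 0.5, -1.2]
gripper_width: 0.033
K+ [0.6806 0.2109 0.0521] [np.float64(0.0006324361393574703), np.float64(0.00063243613935727)]
K- [0.7022 0.1464 0.0501] [np.float64(0.0024774813320352328), np.float64(0.002477481332035224)]
L [0.67590732 0.17592132 0.08829559] mid [0.69140475 0.1786473  0.05108096] az 198.54650111333578
```

```bash
python3 -m handwheel '{"travel":[[8,28,0],[6,15,-10],[2,6,-15],[0,2,-15],[0,0,-10],[0,0,-4],[0,0,0],[0,0,0]],"delta_rot":[[0,-3,0],[0,-3,0],[0,-2,0],[0,-1,0],[0,0,0],[0,0,0],[0,0,0],[0,0,0]],"grip":[28,28,28,28,28,28,28,28]}' 20
python3 - <<'E'
from h import *
w=snap("wrist");a=snap("scene");b=snap("side");s=bot.get_state();print(s["tcp_pos"],s["orientation"])
np.savez("s4.npz",**{k+n:np.array(c[k]) for n,c in(("a",a),("w",w),("b",b)) for k in("pixels","intrinsics","view")})
p=proj(w,np.array([.685,.178,.05]),True);print(p);x,y=[int(v) for v in p-[80,60]];x=min(max(x,0),480);y=max(y,0);print(x,y)
c=lambda i,x,y,W,H:cv2.resize(i["pixels"][y:y+H,x:x+W,::-1],(400,300),interpolation=2)
cv2.imwrite("pics/l.png",np.hstack([c(w,x,y,160,120),c(a,140,200,160,120)]))
E
```

```text
t: 21.3
tcp_pos: [0.6037, 0.1456, 0.3135]
orientation: [[-0.038, 0.935, 0.353], [0.991, -0.01, 0.133], [0.128, 0.355, -0.926]]
wrist_force: [0.4, -0.5, -1.2]
gripper_width: 0.0329
[0.60363273 0.14563913 0.31361638] [[-0.03781633  0.93488153  0.35293971]
 [ 0.99109203 -0.01004484  0.13279944]
 [ 0.12769697  0.35481773 -0.92617378]]
[301.23733407 194.16974761]
221 134
```

View pics/l.png

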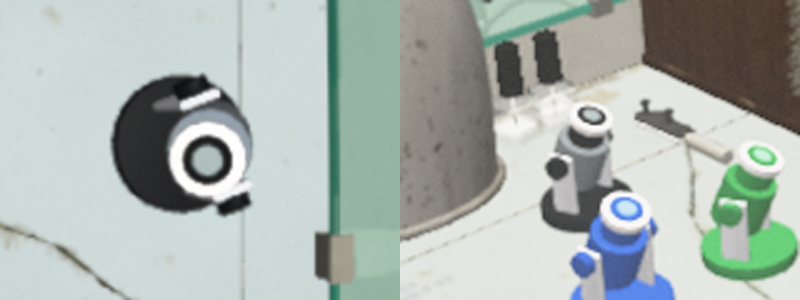

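The crop shows the grey camera clearly: lens at wrist (304,197), its two yoke knobs at (298,169) and (315,215), foot centre at about (293,191). The lens is also at scene (217,246). From these I'll work out the axis azimuth.

```bash
cat > cam.py <<'E'
from h import *
z=np.load("s4.npz");a,w=[{k:z[k+n] for k in("pixels","intrinsics","view")} for n in "aw"]
z1=np.load("s1.npz");w1={k:z1[k+"w"] for k in("pixels","intrinsics","view")}
rs=[ray(a,216.8,246),ray(w,304.2,197.3,True),ray(w1,527,200.25,True)]
L,e=tri(rs)
if __name__=="__main__":
    print("L",L.round(4),np.round(e,4))
    for r in(rs[:2],rs[1:],[rs[0],rs[2]]):
        x,e=tri(r);print(x.round(4),np.round(e,4))
    kp,e=tri([ray(a,202.8,266.9),ray(w,297.8,169.2,True)]);print("K+",kp.round(4),np.round(e,4))
    for h in(.046,.05,.054):
        p=onplane(w,297.8,169.2,h,True);q=onplane(w,315,215.2,h,True);d=p-q;m=(p+q)/2
        print(h,p.round(4),q.round(4),m.round(4),np.hypot(*d[:2]),"az",np.degrees(np.arctan2(d[1],d[0]))+90,"L-m az",np.degrees(np.arctan2(*(L-m)[[1,0]])),np.hypot(*(L-m)[:2]))
    print("foot",onplane(w,293,191.2,.011,True))
    # ring light mask
    im=w["pixels"].astype(int)
E
python3 cam.py
```

```text
L [0.6757 0.176  0.0885] [0.0004 0.0001 0.0004]
[0.6757 0.1762 0.0885] [0.0002 0.0002]
[0.6754 0.1759 0.0888] [0.0002 0.0002]
[0.6759 0.1759 0.0883] [0.0004 0.0004]
K+ [0.6803 0.2099 0.0529] [0.0006 0.0006]
0.046 [0.6821 0.2096 0.046 ] [0.7048 0.1501 0.046 ] [0.6935 0.1799 0.046 ] 0.06367319160634613 az 200.83148537678488 L-m az -167.83051523331983 0.01821519378328713
0.05 [0.6808 0.2095 0.05  ] [0.7033 0.1505 0.05  ] [0.6921 0.18   0.05  ] 0.06310459217319349 az 200.831485376785 L-m az -166.26452049418617 0.01687596945486969
0.054 [0.6795 0.2094 0.054 ] [0.7018 0.151  0.054 ] [0.6906 0.1802 0.054 ] 0.06253599274004079 az 200.831485376785 L-m az -164.43021594139262 0.015551517298925665
foot [0.68638902 0.18056267 0.011     ]
```

```bash
python3 - <<'E'
from h import *
z=np.load("s4.npz");a,b,w=[{k:z[k+n] for k in("pixels","intrinsics","view")} for n in "abw"]
M=np.array([.5939,.1419,.3392])
out=[]
for c,f in((a,False),(b,False)):
    p=proj(c,M,f);x,y=[int(round(v)) for v in p-[40,30]];print(p,x,y)
    out.append(cv2.resize(c["pixels"][y:y+60,x:x+80,::-1],(400,300),interpolation=2))
cv2.imwrite("pics/m.png",np.hstack(out))
E
```

```text
[248.14257539 123.64285503] 208 94
[324.96256704 115.32675811] 285 85
```

View pics/m.png

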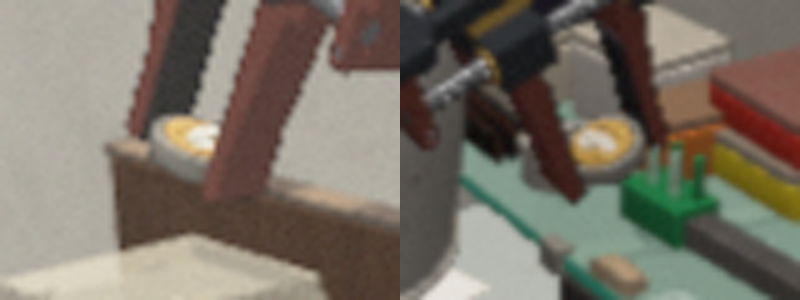

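Scene ring spans crop x≈148–246, centre (197,147). In the side view its right edge is 643 and its vertical middle 150. The predicted centres were (200,148) and (600,151), so the movement is where I believed in the tool frame to about 1 mm. Now down along the optical axis.

```bash
python3 -m handwheel '{"travel":[[3,1,-10],[7,3,-22],[10,5,-32],[11,5,-34],[11,5,-32],[7,3,-20],[3,1,-10],[1,0,-4]],"delta_rot":[[-0.2,-0.2,-0.1],[-0.2,-0.3,-0.1],[0,0,0],[0,0,0],[0,0,0],[0,0,0],[0,0,0],[0,0,0]],"grip":[28,28,28,28,28,28,28,28]}' 20
python3 -m handwheel '{"travel":[[0,0,0],[0,0,0],[0,0,0]],"delta_rot":[[0,0,0],[0,0,0],[0,0,0]],"grip":[28,28,28]}' 20
cat > err.py <<'E'
from cam import *
s=bot.get_state();R=np.array(s["orientation"]);t=np.array(s["tcp_pos"])
az=np.radians(199);n=np.array([np.sin(np.pi/8)*np.cos(az),np.sin(np.pi/8)*np.sin(az),np.cos(np.pi/8)])
from scipy.spatial.transform import Rotation as Ro
tz=R[:,2];M=t-.0276*tz;v=np.cross(tz,-n);print("rot deg",np.degrees(v).round(2),"angle",np.degrees(np.arccos(-tz@n)).round(2))
print("travel mm for target rot",((L+.06*n-.0276*n-t)*1e3).round(1),"M err mm",((L+.06*n-M)*1e3).round(1),s["t"],np.abs(s["qvel"]).max(),s["wrist_force"])
E
python3 err.py
```

```text
t: 22.45
tcp_pos: [0.6592, 0.1692, 0.1434]
orientation: [[-0.035, 0.93, 0.365], [0.992, -0.012, 0.124], [0.119, 0.367, -0.923]]
wrist_force: [-0.1, -0.1, 0.0]
gripper_width: 0.0331
t: 22.82
tcp_pos: [0.6601, 0.1691, 0.1455]
orientation: [[-0.035, 0.929, 0.368], [0.992, -0.012, 0.124], [0.119, 0.37, -0.921]]
wrist_force: [-0.2, 0.5, 0.0]
gripper_width: 0.0329
rot deg [0.03 0.39 0.06] angle 0.4
travel mm for target rot [  3.9   2.9 -27.1] M err mm [  4.1   2.9 -27. ] 22.825 0.00936785674702021 [-0.21362012  0.47289826  0.03216437]
```

```bash
python3 -m handwheel '{"travel":[[1,1,-5],[1,1,-8],[1,1,-7],[1,0,-4],[0,0,-2],[0,0,0],[0,0,0],[0,0,0]],"delta_rot":[[0,0.2,0],[0,0.2,0],[0,0,0],[0,0,0],[0,0,0],[0,0,0],[0,0,0],[0,0,0]],"grip":[28,28,28,28,28,28,28,28]}' 20; python3 err.py
```

```text
t: 23.82
tcp_pos: [0.6645, 0.1723, 0.1182]
orientation: [[-0.034, 0.931, 0.362], [0.992, -0.012, 0.124], [0.12, 0.364, -0.924]]
wrist_force: [0.0, 0.5, -0.1]
gripper_width: 0.0332
rot deg [0.04 0.02 0.02] angle 0.05
travel mm for target rot [-0.6 -0.3  0.2] M err mm [-0.6 -0.4  0.2] 23.825 0.001898020780390273 [ 0.02243048  0.49020139 -0.07102209]
```

It is within 0.8 mm and 0.05° by the readings. One last picture to check the hold, the alignment and the cover.

```bash
python3 - <<'E'
from cam import *
a2=snap("scene");b2=snap("side");w2=snap("wrist")
az=np.radians(199);n=np.array([np.sin(np.pi/8)*np.cos(az),np.sin(np.pi/8)*np.sin(az),np.cos(np.pi/8)])
F=L+.06*n
for nme,p in(("lens",L),("F",F)):print(nme,proj(a2,p).round(1),proj(w2,p,True).round(1))
c=lambda i,x,y,W,H:cv2.resize(i["pixels"][y:y+H,x:x+W,::-1],(400,300),interpolation=2)
cv2.imwrite("pics/n.png",np.vstack([np.hstack([c(a2,180,195,80,60),c(w2,240,200,160,120)]),np.hstack([c(b2,280,260,200,150),c(w2,0,0,640,480)])]))
E
```

```text
lens [217. 246.] [314.8 257.4]
F [224.3 222.3] [314.8 301.1]
```

View pics/n.png

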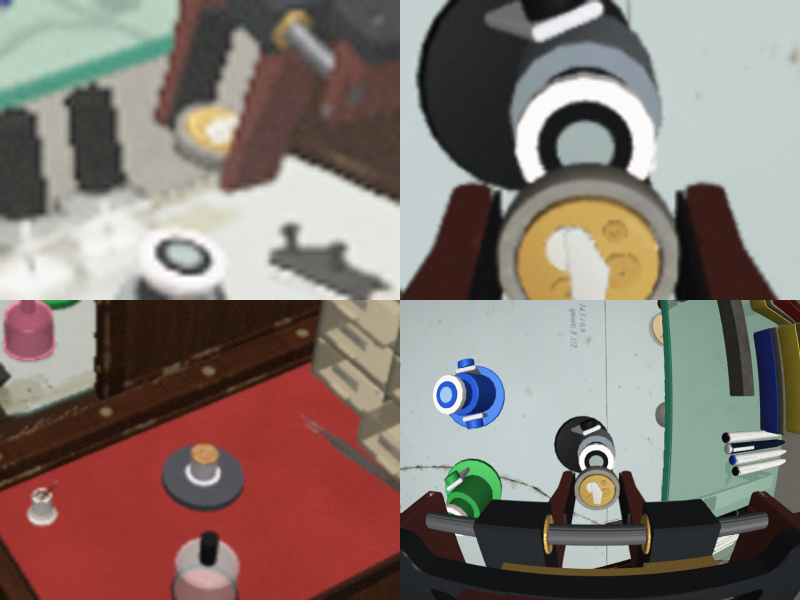

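The final crop checks out:
- **Lens:** seen at wrist crop (586,143), predicted (587,143).
- **Movement:** ring centred at (588, about 251), predicted (587,253). In the scene view it is at about (222,134), predicted (221,136).
- **The rest:** the cover is upright, away from the holder, and the oil cup and tweezers look as they did at the start.

Handing in.

```bash
python3 err.py; python3 -c "
from plant import bot
print(bot.finish_job())"; python3 err.py
```

```text
rot deg [0.04 0.02 0.02] angle 0.05
travel mm for target rot [-0.7 -0.3  0.1] M err mm [-0.6 -0.3  0.1] 23.975 0.0019596460591513355 [ 0.05027433  0.48690854 -1.26185855]
the job is handed in; nothing more can be done
None
the job is handed in; nothing more can be done
```

I stood the clear cover upright on the red top at about (0.455, -0.302), clear of the holder. I then gripped the movement by its ring and am holding it in front of the grey inspection camera. I handed the job in at about 24 s.

**Last checks**
- **Position:** the movement's middle is about 0.7 mm from the computed focus point. Lens and movement showed within about 1 px of where they were predicted in the scene and wrist views.
- **Facing:** the tool is 0.05° off the estimated optical axis. I measured that axis's sideways direction only to about 2–4°, which leaves the facing uncertain by 1–1.5°.
- **Stillness:** the arm was nearly still (joint speeds about 0.002 rad/s), and the wrist force was under 1.5 N.
- **Other things:** the oil cup and tweezers looked unmoved. I did not check the loupe again at the end, but the arm went nowhere near it.

**What disagreed**
- **Fingertips:** the real tips sat some 23–27 mm further back than the stated tool frame. The first grip on the knob therefore closed just above it without touching, and I corrected for this from the pictures.
- **Finger opening:** readings came out about 1.3 mm below the true widths.
- **Pictures:** I viewed 13 instead of 10, mainly because of the missed grip and the final check.

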